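# Draw the red specimen holder out of its deep pot with the lifting hook

## Robot

A 7-joint arm with a two-finger parallel gripper is mounted at the origin on the work surface. World frame = base frame: x ahead of the robot, y to its left, z up, the work surface at z = 0. Lengths are in m, angles in rad, forces in N, time in s.
With the tool pointing down it reaches from about 0.425 to 0.95 m from the base axis. Payload 4.7 kg.
Tool frame: the origin (TCP) lies between the finger pads, 19 mm behind the fingertips; this is the grasp point; z points along the fingers, y is the line along which they close (so a half turn about z gives the same grasp; the last joint's range is limited). The gripper opens to 87 mm and grips with 3 to 60 N. Pads are 19 mm wide; open, the fingers measure 117 mm over their backs; the gripper's body (75 mm by 190 mm) begins 51 mm behind the grasp point.
Start: joints at [-1.218, 0.469, -0.049, 1.532, 0.024, 1.141, -0.082], TCP at [0.251, 0.626, 0.241] pointing down, gripper open.
Joint ranges: [-2.59, 2.59], [-0.33, 1.99], [-1.39, 1.29], [0.1, 2.45], [-1.04, 4.18], [0.21, 1.99], [-2.66, 2.66]. Speed limits (rad/s): [2.57, 2.57, 3.14, 3.14, 3.14, 3.14, 3.14].

## Interface

Orientations are given as a rotation vector (axis times angle).
In Python, from rig import arm, camrig gives the robot as it stands (arm), with the cameras (camrig).
- The arm moves only by the tool hand_motion, called after ">>>" as name(argument=value, ...) on one line, values as JSON. Schema: {"type":"object","properties":{"steps":{"type":"array","items":{"type":"array","prefixItems":[{"type":"number"},{"type":"array","items":{"type":"number"},"minItems":3,"maxItems":3},{"type":"number"}],"minItems":3,"maxItems":3},"minItems":1,"maxItems":12},"clamp_n":{"type":"number"},"only":{"type":"string"},"quiet":{"type":"boolean"},"lines":{"type":"string"}},"required":["steps"],"additionalProperties":false}. steps is a list of rows, 1 to 12 of them, each written [opening, [dx, dy, dz], turn]: the finger opening in m, then dx, dy, dz in shares of 1 m (1.0 is 1 m), then a turn about the tool's z in a scale on which 1.0 is 4 rad; each row is the pose to reach, as a shift and turn from the pose commanded when the call began, along the tool's axes at that moment; what a row does not reach only later rows make up. A row lasts 1/8 s, in which the tool goes at most 0.0625 m and 0.188 rad, less where a joint would pass 70% of its speed; a pose out of reach is approached as far as the arm can. The fingers move at their own pace and stop on an object; clamp_n is the grip in N (left out, the last holds). Time passes only in rows, so rows that do not move let the fingers close. The tool returns the time, the measured TCP pose, the force, the opening and the grip force at its end. only (a regular expression) keeps the lines of the reply that match it, lines (a string "A,B") keeps lines A to B, and quiet returns only ok. Shift and turn numbers lie between -1 and 1, and a call with a number outside is refused. Input that does not fit is refused with a message, and nothing moves.
- arm.state(): the state, without advancing time (a new reading comes with each control period).
- camrig.read_camera(name): name is "scene" or "side" or "wrist"; returns (picture, depth): 384x512x3 uint8, red, green, blue; 384x512 float32, m along the optical axis (not along the pixel's ray), 0 where there is no reading.
- camrig.calibration(name): a dict with "fx", "fy", "cx", "cy" (pixels), "R" (3x3) and "t" (3): a world point X has camera coordinates R X + t. Camera axes: x right, y down, z forward; pixel columns grow to the right and rows downward; lengths in m; the calibration is good to about 2 mm. A picture is of the moment at which its call begins: read the wrist's pose just before it. calibration takes no time and is no camera call; for the wrist camera it gives the pose at the moment of the call.
- arm.finish_job(): hands the job in; it is judged then, once.
The state is a dict: "time_s": time; "joints": joint angles; "joint_vel": joint speeds; "effort": joint torques, N m; "position": TCP position; "eef_rot": TCP orientation; "wrist_force": force on the tool from outside, world axes, zero at the start; "wrist_torque": the same for the moment, N m; "finger_gap": finger opening in m; "grip_force": force on a finger pad.
Only numpy, scipy, OpenCV 4.12 (cv2) and the standard library are available. Lean on these libraries where they do the work, as an engineer would, in place of code of your own. Each camera call takes 0.05 s, during which the arm holds its last target. There are 200 camera calls.

## Task

Take the lifting hook from its stand, catch the wire loop of the red specimen holder with it and draw the holder up out of its deep pot. Set it down gently, upright and wholly on the green mat, unhook it, and hang the hook back in its stand. The gripper itself must not touch the red holder.

Things in the scene. Friction and masses are not known exactly. Their poses are not given: they have to be found in the camera images.
- hook_tool: Lifting hook, 0.22 kg. Origin: underside of its bend, on the handle's axis, z up. J of 6 mm bar in the x-z plane: shank at x=-12 mm, bend z=0-6, upturned tip at x=+12 up to z=21; throat 18 wide, centred under the handle. Steel disc dia 76 at z=108-112, black stripe on the tip's side (+x). White handle 24x24 square to x, y, z=112-166; grip at z=142. Hangs upright in the stand.
- red_holder: Red disc dia 80 x 16 mm, 0.1-0.2 kg. Origin: centre of underside, z up. White 5 mm wire loop upright in its y-z plane: legs y=-24, +24, peak (wire centre) z=58; opening 39 high, 43 wide: hook it along x, from either side. Stands in one of 3 like, fixed aluminium pots (others hold blue, yellow): bore 104, outside 112, rim 115 and floor 5 above bench; bore centre within 5 mm in x and in y.
- mat: Flat green mat, 160 x 160 x 4 mm, fixed to the bench. Origin: centre of its underside, on the bench; its top is at z = 4 mm, x and y along its sides. It may lie left or right, on the other side from the stand.
- stand: Grey hook stand, 110 x 110 mm, fixed to the bench. Origin: centre of its underside, on the bench. Top plate on four corner posts, 8 mm thick, upper face at z = 125 mm, with a square hole 52 x 52 mm in its middle. The hook hangs down through the hole, its disc lying on the plate: tool origin then 17 mm above the bench on the hole's centre, within about 11 mm.

How it is judged:
By the outcome, as a careful person would: the job done as asked, in the order asked, and still so for the second after the job is handed in, with the robot touching nothing.
It also fails if it takes over 61 s, if anything falls off the work surface, if the arm or the gripper's body presses on something with over 40 N, if the wrist force passes 120 N, or if a joint passes its speed limit or range.

## Working session

There is one attempt and no reset: what is moved stays moved. The work goes in short steps, Python scripts to look and compute and a tool call to move; the robot and the scene stay as the last step left them, time stands still between calls to the robot, and variables do not carry over. Pictures are saved under pics/ and viewed, at most 10 in all, crops included, and the job is handed in when it is done.

```bash
ls; mkdir -p pics
```

Run:
```python
from rig import arm, camrig
import cv2,numpy as np
s=arm.state();print(s)
for n in("scene","side","wrist"):
    c=camrig.calibration(n);print(n,{k:np.round(v,4).tolist() for k,v in c.items()})
    p,d=camrig.read_camera(n);np.savez(f'/tmp/{n}.npz',p=p,d=d,**c);cv2.imwrite(f'pics/{n}0.png',p[:,:,::-1])
a=[cv2.imread(f'pics/{n}0.png') for n in("scene","side")]
cv2.imwrite('pics/both0.png',cv2.resize(np.vstack(a),(448,600)) if 0 else np.vstack(a)[:600] if 0 else cv2.resize(np.hstack(a),(800,300)))
```

```text
pics
rig.py
{'time_s': 0.0, 'joints': array([-1.21792927,  0.46945087, -0.04863512,  1.53368701,  0.02409643,
        1.14098432, -0.08231386]), 'joint_vel': array([-8.18984194e-04, -3.76131860e-04, -1.13798270e-04,  7.07188622e-05,
       -3.19782372e-04,  3.24754454e-04,  4.97970656e-04]), 'effort': array([-1.22738882e-03, -5.07975554e+01, -8.10275716e-02, -2.36152679e+01,
       -6.12917449e-02,  3.77372629e-02,  1.73508506e-04]), 'position': array([0.25123606, 0.62590009, 0.24019609]), 'eef_rot': array([-5.95902036e-01, -3.08423150e+00,  3.01165492e-03]), 'wrist_force': array([-0.76227716,  0.88300334, -0.37585512]), 'wrist_torque': array([ 0.00403554, -0.05826071,  0.0155516 ]), 'grip_force': 0.0, 'finger_gap': 0.08702081953293488}
scene {'fx': 386.7804, 'fy': 386.7804, 'cx': 252.2979, 'cy': 188.113, 'R': [[0.3839, 0.9232, -0.0178], [0.686, -0.2981, -0.6637], [-0.618, 0.2426, -0.7478]], 't': [-0.2162, -0.3455, 1.1362]}
side {'fx': 418.4667, 'fy': 418.4667, 'cx': 252.8855, 'cy': 187.9107, 'R': [[0.9955, -0.0942, 0.0105], [-0.0454, -0.571, -0.8197], [0.0832, 0.8155, -0.5727]], 't': [-0.5238, 0.059, 0.8024]}
wrist {'fx': 321.4666, 'fy': 321.4666, 'cx': 254.2693, 'cy': 188.6973, 'R': [[0.3727, 0.9279, -0.0024], [0.8849, -0.3546, 0.3021], [0.2795, -0.1147, -0.9533]], 't': [-0.6737, -0.037, 0.3919]}
```

View pics/scene0.png

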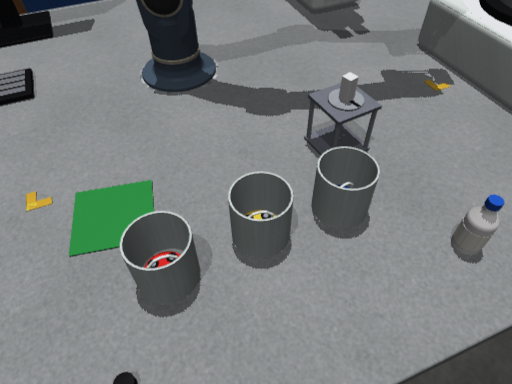

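View pics/side0.png

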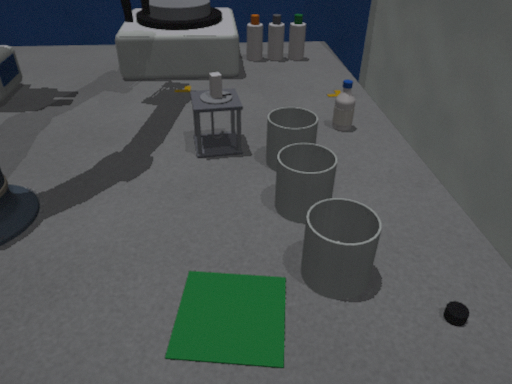

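Scene view: red in the pot at about (160,240), mat at (113,215), stand with white handle at (347,90). In the side view: red pot (340,245), mat (232,315), stand (216,100).

Create h.py:
```python
import numpy as np,cv2
def ray(c,u,v,z):
    """pixels -> world points on the plane at height z"""
    u=np.atleast_1d(u).astype(float);v=np.atleast_1d(v).astype(float)
    R,t=c['R'],c['t'];o=-R.T@t
    d=np.stack([(u-c['cx'])/c['fx'],(v-c['cy'])/c['fy'],np.ones_like(u)],1)@R
    return o+d*((z-o[2])/d[:,2])[:,None]
def cloud(c,d):
    v,u=np.mgrid[:384,:512]
    X=np.stack([(u-c['cx'])/c['fx']*d,(v-c['cy'])/c['fy']*d,d],-1)-c['t']
    return X@c['R']
def circ(P):
    A=np.c_[2*P[:,:2],np.ones(len(P))];s=np.linalg.lstsq(A,(P[:,:2]**2).sum(1),rcond=None)[0]
    return s[0],s[1],np.sqrt(s[2]+s[0]**2+s[1]**2)
def look(arm,n,name=None):
    c=camrig.calibration(n);p,d=camrig.read_camera(n)
    if name: cv2.imwrite(f'pics/{name}.png',p[:,:,::-1])
    return c,p,d,cloud(c,d)
```

Run:
```python
from h import *
for n in("scene","side"):
    z=np.load(f'/tmp/{n}.npz');c=z;p,d=z['p'],z['d'];X=cloud(c,d)
    hsv=cv2.cvtColor(p,cv2.COLOR_RGB2HSV);H,S,V=cv2.split(hsv);ok=d>0
    g=((H>50)&(H<75)&(S>150)).astype('u1');k=max(cv2.findContours(g,0,2)[0],key=cv2.contourArea)
    P=ray(c,k[:,0,0],k[:,0,1],.004);b=cv2.minAreaRect((P[:,:2]*1000).astype('f4'));print(n,'mat',b)
    rim=ok&(X[...,2]>.110)&(X[...,2]<.121)&(X[...,0]>.3)&(X[...,0]<1)
    nl,L,st,ce=cv2.connectedComponentsWithStats(cv2.dilate(rim.astype('u1'),np.ones((3,3))))
    for i in range(1,nl):
        if st[i,4]>60:
            v,u=np.where((L==i)&rim);Pt=ray(c,u,v,.115);print('rim/plate',ce[i].round(),np.round(circ(Pt),4),X[v,u].min(0).round(3),X[v,u].max(0).round(3))
    w=ok&(X[...,2]>.135)&(X[...,2]<.2)&(S<60)&(X[...,0]>.2)&(X[...,0]<1)&(abs(X[...,1])<.6)
    top=w&(X[...,2]>.178);v,u=np.where(top);
    if len(u):print('handle top',len(u),ray(c,u,v,.183).mean(0).round(4),u.mean(),v.mean())
    v,u=np.where(ok&(abs(X[...,2]-.125)<.006)&(V<60));
    disc=ok&(abs(X[...,2]-.129)<.004)
    rd=(S>150)&((H<8)|(H>172));v,u=np.where(rd&ok);print('red',len(u),X[v,u].mean(0).round(4))
```

```text
scene mat ((470.54949951171875, -264.6516418457031), (157.5162353515625, 158.49244689941406), 79.85758209228516)
rim/plate [486.  42.] [0.3851 0.7217 0.0486] [0.3   0.717 0.11 ] [0.469 0.726 0.121]
rim/plate [343. 113.] [0.4598 0.2572 0.0631] [0.413 0.195 0.11 ] [0.522 0.315 0.121]
rim/plate [348. 169.] [0.6317 0.1607 0.0536] [0.574 0.107 0.11 ] [0.686 0.218 0.117]
rim/plate [260. 197.] [ 0.6289 -0.0102  0.0535] [ 0.571 -0.065  0.11 ] [0.683 0.046 0.117]
rim/plate [491. 208.] [0.8024 0.3269 0.0081] [0.791 0.318 0.11 ] [0.812 0.337 0.121]
rim/plate [155. 241.] [ 0.6466 -0.1952  0.0535] [ 0.589 -0.251  0.11 ] [ 0.701 -0.14   0.117]
handle top 102 [0.4685 0.2542 0.183 ] 350.078431372549 77.18627450980392
red 146 [ 0.6199 -0.1981  0.02  ]
side mat ((467.78533935546875, -267.0989074707031), (158.93614196777344, 158.08265686035156), 80.03717803955078)
rim/plate [297.  28.] [0.7721 0.907  0.0239] [0.746 0.882 0.11 ] [0.804 0.928 0.121]
rim/plate [254.  29.] [0.6152 0.905  0.0232] [0.586 0.887 0.11 ] [0.645 0.92  0.121]
rim/plate [276.  29.] [0.694  0.9028 0.0214] [0.667 0.887 0.11 ] [0.722 0.918 0.121]
rim/plate [200.  44.] [0.4221 0.7432 0.0737] [0.302 0.712 0.11 ] [0.546 0.744 0.121]
rim/plate [346.  87.] [0.7941 0.3265 0.0114] [0.786 0.316 0.11 ] [0.807 0.336 0.121]
rim/plate [217. 111.] [0.4673 0.1664 0.0556] [0.41  0.193 0.11 ] [0.517 0.214 0.121]
rim/plate [292. 118.] [0.6256 0.1578 0.0536] [0.571 0.105 0.11 ] [0.681 0.217 0.118]
rim/plate [306. 159.] [ 0.6232 -0.0134  0.0536] [ 0.569 -0.067  0.11 ] [0.679 0.045 0.118]
rim/plate [343. 223.] [ 0.6414 -0.1984  0.0536] [ 0.586 -0.252  0.11 ] [ 0.697 -0.141  0.118]
handle top 65 [0.4611 0.2504 0.183 ] 214.43076923076924 74.46153846153847
red 0 [nan nan nan]<stdin>:17: RuntimeWarning: Mean of empty slice.
  ret = um.true_divide(
```

>>> hand_motion(steps=[[0.087, [-0.338, -0.267, -0.04], 0], [0.087, [-0.338, -0.267, -0.04], 0], [0.087, [-0.338, -0.267, -0.04], 0], [0.087, [-0.338, -0.267, -0.04], 0], [0.087, [-0.338, -0.267, -0.04], 0], [0.087, [-0.338, -0.267, -0.04], 0], [0.087, [-0.338, -0.267, -0.04], 0], [0.087, [-0.338, -0.267, -0.04], 0], [0.087, [-0.338, -0.267, -0.04], 0], [0.087, [-0.338, -0.267, -0.04], 0]])

```text
time_s: 1.4
position: [0.4646, 0.2543, 0.2809]
eef_rot: [-0.591, -3.085, -0.0]
wrist_force: [0.8, -1.0, 0.4]
finger_gap: 0.0872
grip_force: 0.0
```

Run:
```python
from rig import arm, camrig
from h import *
c,p,d,X=look(arm,'wrist','stand1');np.savez('/tmp/stand1.npz',p=p,d=d,**c)
print(arm.state()['joints'].round(3))
```

```text
[-0.679  0.194  0.116  1.832 -0.025  1.117  0.638]
```

View pics/stand1.png

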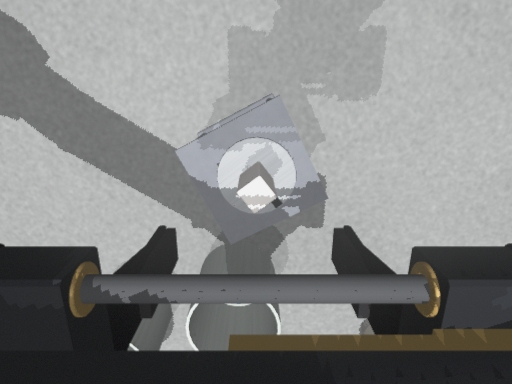

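Disc centred about (257,175), black stripe at (277,203), handle's top at (256,190) turned about 45° in the image. Now I measure these.

>>> hand_motion(steps=[[0.087, [-0.33, -0.32, -0.03], 0], [0.087, [-0.33, -0.32, -0.03], 0], [0.087, [-0.33, -0.32, -0.03], 0], [0.087, [-0.33, -0.32, -0.03], 0], [0.087, [-0.33, -0.32, -0.03], 0], [0.087, [-0.33, -0.32, -0.03], 0], [0.087, [-0.33, -0.32, -0.03], 0], [0.087, [-0.33, -0.32, -0.03], 0], [0.087, [-0.33, -0.32, -0.03], 0], [0.087, [-0.33, -0.32, -0.03], 0]])

```text
time_s: 2.7
position: [0.6528, -0.1647, 0.3107]
eef_rot: [-0.591, -3.084, -0.002]
wrist_force: [0.1, 0.5, -0.6]
finger_gap: 0.0868
grip_force: 0.0
```

Run:
```python
from rig import arm, camrig
from h import *
c,p,d,X=look(arm,'wrist','pot1');np.savez('/tmp/pot1.npz',p=p,d=d,**c)
print(arm.state()['joints'].round(3))
c=np.load('/tmp/stand1.npz');p,d=c['p'],c['d'];X=cloud(c,d);V=p.max(2);roi=np.zeros(d.shape,bool);roi[120:235,200:320]=1
m=roi&(X[...,2]>.125)&(V>120)&(abs(X[...,2]-.129)<.004)
for zz,lo,hi in((.183,.176,.19),(.129,.1275,.133)):
    m=roi&(X[...,2]>lo)&(X[...,2]<hi);v,u=np.where(m);P=ray(c,u,v,zz)
    k=max(cv2.findContours(m.astype('u1'),0,2)[0],key=cv2.contourArea)
    Q=ray(c,k[:,0,0],k[:,0,1],zz)
    print(zz,len(u),cv2.minAreaRect((Q[:,:2]*1000).astype('f4')),cv2.minEnclosingCircle((Q[:,:2]*1000).astype('f4')))
m=roi&(V<60);v,u=np.where(m);print('stripe',len(u),u.mean(),v.mean(),ray(c,u,v,.129).mean(0).round(4))
m=roi&(abs(X[...,2]-.125)<.003);
```

```text
[-0.061  0.431  0.359  1.465 -0.155  1.275  1.506]
0.183 900 ((462.3336181640625, 256.7537536621094), (24.744173049926758, 24.273021697998047), 16.071155548095703) ((462.37646484375, 256.67254638671875), 16.03028106689453)
0.129 3030 ((463.2281799316406, 256.2602233886719), (74.3963623046875, 74.7458267211914), 68.30896759033203) ((463.3656005859375, 256.498046875), 37.72068786621094)
stripe 0 nan nan [nan nan nan]<stdin>:12: RuntimeWarning: Mean of empty slice.
  ret = ret.dtype.type(ret / rcount)
  ret = um.true_divide(
```

View pics/pot1.png

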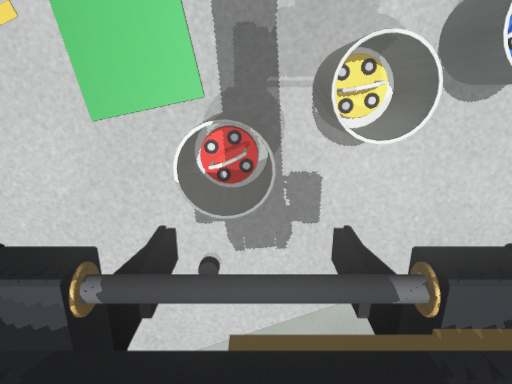

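Pot view: red disc centred about (230,155) in its pot (rim centre (225,168)), white loop running from (208,165) to (247,152); mat upper left.

Run:
```python
from h import *
c=np.load('/tmp/stand1.npz');p=c['p'];V=p.max(2)
v,u=np.where(V[195:212,266:288]<90);u=u+266;v=v+195
S=ray(c,u,v,.129).mean(0);print('stripe',len(u),u.mean(),v.mean(),S.round(4),'dir',np.degrees(np.arctan2(S[1]-.2565,S[0]-.4633)).round(1))
c=np.load('/tmp/pot1.npz');p,d=c['p'],c['d'];X=cloud(c,d);H,Sa,V=cv2.split(cv2.cvtColor(p,cv2.COLOR_RGB2HSV))
box=np.zeros(d.shape,bool);box[120:190,190:270]=1
red=box&(Sa>120)&((H<8)|(H>172))
k=np.vstack(cv2.findContours(red.astype('u1'),0,1)[0]);k=cv2.convexHull(k)
P=ray(c,k[:,0,0],k[:,0,1],.021);print('red disc',circ(P),cv2.minEnclosingCircle((P[:,:2]*1000).astype('f4')))
hull=np.zeros(d.shape,'u1');cv2.fillPoly(hull,[k],1)
w=(hull>0)&(Sa<70)&(V>120)&(X[...,2]>.035);v,u=np.where(w)
print('loop',len(u),X[v,u].min(0).round(3),X[v,u].max(0).round(3))
q=X[v,u];hi=q[:,2]>.055;print(hi.sum())
for Q in (q,q[hi]):
    x0,y0=0,0;L=cv2.fitLine((Q[:,:2]*1000).astype('f4'),2,0,.01,.01).ravel();print(L, 'ang',np.degrees(np.arctan2(L[1],L[0])), 'ends',Q[:,:2][np.argmin(Q[:,1])].round(4),Q[:,:2][np.argmax(Q[:,1])].round(4),Q[:,2].mean())
rim=(abs(X[...,2]-.115)<.004)&(np.hypot(X[...,0]-.644,X[...,1]+.197)<.07)
v,u=np.where(rim);print('rim',np.round(circ(ray(c,u,v,.115)),4))
g=((H>50)&(H<75)&(Sa>150)).astype('u1');k=max(cv2.findContours(g,0,2)[0],key=cv2.contourArea)
a=cv2.approxPolyDP(k,4,True)[:,0];print('mat',a.tolist(),ray(c,a[:,0],a[:,1],.004)[:,:2].round(4).tolist())
cv2.imwrite('pics/potz.png',cv2.resize(p[110:200,180:280,::-1],None,fx=6,fy=6,interpolation=cv2.INTER_CUBIC))
```

```text
stripe 57 276.5438596491228 202.49122807017545 [0.4951 0.2651 0.129 ] dir 15.2
red disc (np.float64(0.6449132722716366), np.float64(-0.19915409890650795), np.float64(0.039082357270966275)) ((644.9471435546875, -199.18743896484375), 39.498619079589844)
loop 154 [ 0.576 -0.225  0.036] [ 0.648 -0.134  0.454]
113
[ 1.2523271e-01 -9.9212742e-01  6.4466266e+02 -1.9806918e+02] ang -82.8058 ends [ 0.6463 -0.225 ] [ 0.5757 -0.1343] 0.06106013547738956
[ 2.8971353e-01 -9.5711339e-01  6.4462158e+02 -1.9864665e+02] ang -73.15919 ends [ 0.6457 -0.2199] [ 0.5757 -0.1343] 0.06509781285742743
rim [ 0.6437 -0.196   0.0534]Traceback (most recent call last):
  File "<stdin>", line 18, in <module>
ValueError: max() iterable argument is empty
```

Run:
```python
from h import *
c=np.load('/tmp/pot1.npz');p,d=c['p'],c['d'];X=cloud(c,d);H,Sa,V=cv2.split(cv2.cvtColor(p,cv2.COLOR_RGB2HSV))
box=(np.hypot(X[...,0]-.645,X[...,1]+.199)<.035)&(X[...,2]<.075)
for lo in (.045,.055,.06):
    v,u=np.where(box&(X[...,2]>lo));q=X[v,u];L=cv2.fitLine((q[:,:2]*1000).astype('f4'),2,0,.01,.01).ravel()
    t=(q[:,:2]*1000-L[2:])@L[:2];print(lo,len(u),L.round(3),np.degrees(np.arctan2(L[1],L[0])).round(1),'extent',t.min().round(1),t.max().round(1),q[:,2].max().round(4))
print(-c['R'].T@c['t'])
print(H[50,130],Sa[50,130])
g=((H>50)&(H<85)&(Sa>100)).astype('u1');g[:,300:]=0;k=max(cv2.findContours(g,0,2)[0],key=cv2.contourArea)
a=cv2.approxPolyDP(k,4,True)[:,0];print('mat',a.tolist(),ray(c,a[:,0],a[:,1],.004)[:,:2].round(4).tolist())
```

```text
0.045 163 [ 1.00000e-03 -1.00000e+00  6.45148e+02 -1.97343e+02] -90.0 extent -24.5 27.7 0.0661
0.055 122 [ 2.00000e-03 -1.00000e+00  6.45220e+02 -1.99039e+02] -89.9 extent -19.0 20.8 0.0661
0.06 94 [ 5.00000e-03 -1.00000e+00  6.45239e+02 -1.98498e+02] -89.7 extent -16.6 16.3 0.0661
[ 0.57568359 -0.13433031  0.45368421]
67 134
mat [[50, 0], [92, 120], [203, 96], [180, 0]] [[0.3865, -0.3308], [0.533, -0.357], [0.5606, -0.2022], [0.446, -0.1813]]
```

Units first: turns go in shares of 4 rad. So 0.92 rad / 4 = 0.23.

>>> hand_motion(steps=[[0.087, [0.332, 0.321, 0.06], 0.23], [0.087, [0.332, 0.321, 0.06], 0.23], [0.087, [0.332, 0.321, 0.06], 0.23], [0.087, [0.332, 0.321, 0.06], 0.23], [0.087, [0.332, 0.321, 0.06], 0.23], [0.087, [0.332, 0.321, 0.06], 0.23], [0.087, [0.332, 0.321, 0.06], 0.23], [0.087, [0.332, 0.321, 0.06], 0.23], [0.087, [0.332, 0.321, 0.06], 0.23], [0.087, [0.332, 0.321, 0.06], 0.23], [0.087, [0.332, 0.321, 0.06], 0.23], [0.087, [0.332, 0.321, 0.06], 0.23]])

```text
time_s: 4.25
position: [0.4647, 0.2533, 0.2515]
eef_rot: [1.906, 2.497, 0.001]
wrist_force: [-0.1, 0.2, 0.2]
finger_gap: 0.087
grip_force: 0.0
```

Run:
```python
from rig import arm, camrig
from scipy.spatial.transform import Rotation as R
import numpy as np
s=arm.state();M=R.from_rotvec(s['eef_rot']).as_matrix();print(M.round(4));print('to go',(M.T@(np.array([.4628,.2566,.159])-s['position'])).round(4),'yaw y',np.degrees(np.arctan2(M[1,1],M[0,1])),s['joints'].round(2))
from h import *
c,p,d,X=look(arm,'wrist');roi=np.hypot(X[...,0]-.463,X[...,1]-.256)<.05
for zz,lo,hi in((.183,.176,.19),(.129,.1275,.133)):
    m=roi&(X[...,2]>lo)&(X[...,2]<hi)
    k=max(cv2.findContours(m.astype('u1'),0,2)[0],key=cv2.contourArea)
    Q=ray(c,k[:,0,0],k[:,0,1],zz)
    print(zz,m.sum(),cv2.minAreaRect((Q[:,:2]*1000).astype('f4')),cv2.minEnclosingCircle((Q[:,:2]*1000).astype('f4')))
```

```text
[[-2.637e-01  9.646e-01  4.000e-04]
 [ 9.646e-01  2.637e-01  2.000e-04]
 [ 1.000e-04  5.000e-04 -1.000e+00]]
to go [ 0.0036 -0.001   0.0925] yaw y 15.291790973781948 [-0.86  0.22  0.33  1.88 -0.08  1.05 -0.23]
0.183 1124 ((463.48907470703125, 258.1603088378906), (23.836673736572266, 24.60619354248047), 15.289259910583496) ((463.872802734375, 257.7279357910156), 16.14424705505371)
0.129 3742 ((463.67913818359375, 257.0852966308594), (74.39704132080078, 74.48543548583984), 15.289389610290527) ((463.8893127441406, 256.68670654296875), 37.72515869140625)
```

>>> hand_motion(steps=[[0.087, [0.004, 0, 0.03], 0], [0.087, [0.004, 0, 0.07], 0], [0.087, [0.004, 0, 0.0925], 0], [0.087, [0.004, 0, 0.0925], 0], [0, [0.004, 0, 0.0925], 0], [0, [0.004, 0, 0.0925], 0], [0, [0.004, 0, 0.0925], 0], [0, [0.004, 0, 0.0925], 0], [0, [0.004, 0, 0.0925], 0], [0, [0.004, 0, 0.0925], 0]], clamp_n=40)

```text
time_s: 5.55
position: [0.4631, 0.2583, 0.1587]
eef_rot: [-1.903, -2.499, -0.0]
wrist_force: [-0.3, -0.5, 0.3]
finger_gap: 0.0349
grip_force: 0.0
```

>>> hand_motion(steps=[[0, [0, 0, 0], 0], [0, [0, 0, 0], 0], [0, [0, 0, 0], 0], [0, [0, 0, -0.01], 0], [0, [0, 0, -0.04], 0], [0, [0, 0, -0.09], 0], [0, [0, 0, -0.13], 0], [0, [0, 0, -0.15], 0], [0, [0, 0, -0.15], 0]], clamp_n=40)

```text
time_s: 6.68
position: [0.4637, 0.2585, 0.3105]
eef_rot: [1.903, 2.499, 0.006]
wrist_force: [0.4, -0.2, -2.2]
finger_gap: 0.0236
grip_force: 40.0
```

Run:
```python
from rig import arm, camrig
from scipy.spatial.transform import Rotation as R
import numpy as np
s=arm.state();M=R.from_rotvec(s['eef_rot']).as_matrix();print(s['position'],M.round(4))
print('to go',(M.T@(np.array([.618,-.199,.309])-s['position'])).round(4))
```

```text
[0.4637253  0.25848529 0.31054693] [[-0.2657  0.9641  0.0029]
 [ 0.9641  0.2657  0.0025]
 [ 0.0017  0.0035 -1.    ]]
to go [-0.482   0.0272  0.0008]
```

Converted, 0.269 rad / 4 = 0.0673.

>>> hand_motion(steps=[[0, [-0.03, 0.002, 0], 0.0125], [0, [-0.09, 0.005, 0], 0.025], [0, [-0.15, 0.008, 0], 0.0375], [0, [-0.21, 0.011, 0], 0.05], [0, [-0.27, 0.015, 0], 0.06], [0, [-0.33, 0.018, 0], 0.0673], [0, [-0.39, 0.022, 0], 0.0673], [0, [-0.44, 0.025, 0], 0.0673], [0, [-0.47, 0.027, 0], 0.0673], [0, [-0.482, 0.027, 0], 0.0673], [0, [-0.482, 0.027, 0], 0.0673], [0, [-0.482, 0.027, 0], 0.0673]])

```text
time_s: 8.18
position: [0.6171, -0.1974, 0.3083]
eef_rot: [-2.218, -2.222, -0.001]
wrist_force: [-0.3, 0.8, -2.2]
finger_gap: 0.0237
grip_force: 40.0
```

Run:
```python
from rig import arm, camrig
from scipy.spatial.transform import Rotation as R
import numpy as np
from h import *
s=arm.state();M=R.from_rotvec(s['eef_rot']).as_matrix();print(s['position'],M.round(4))
print('to go',(M.T@(np.array([.618,-.199,.309])-s['position'])).round(4))
c,p,d,X=look(arm,'scene','s2');c2,p2,d2,X2=look(arm,'side','s3')
cv2.imwrite('pics/both2.png',cv2.resize(np.hstack([p[130:330,60:300],p2[100:300,240:480]])[...,::-1],None,fx=1.6,fy=1.6))
```

```text
[ 0.61707012 -0.19743703  0.30829514] [[-1.9e-03  1.0e+00 -8.0e-04]
 [ 1.0e+00  1.9e-03  1.6e-03]
 [ 1.6e-03 -8.0e-04 -1.0e+00]]
to go [-0.0016  0.0009 -0.0007]
```

View pics/both2.png

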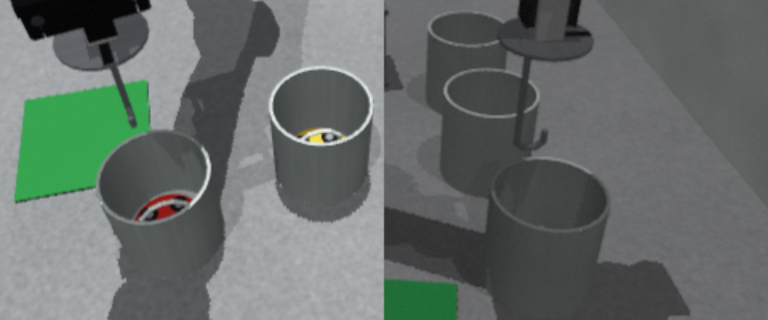

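Side view (right): hook hangs over the red pot, tip pointing +x (towards the image's right), shank at about (525,90), well inside the bore. Lowering beside the loop.

>>> hand_motion(steps=[[0, [-0.001, 0.001, 0.02], 0], [0, [-0.001, 0.001, 0.05], 0], [0, [-0.001, 0.001, 0.08], 0], [0, [-0.001, 0.001, 0.11], 0], [0, [-0.001, 0.001, 0.128], 0], [0, [-0.001, 0.001, 0.1365], 0], [0, [-0.001, 0.001, 0.1365], 0]])

```text
time_s: 9.15
position: [0.6183, -0.2002, 0.172]
eef_rot: [-2.221, -2.221, 0.0]
wrist_force: [-0.7, -0.3, -2.8]
finger_gap: 0.0241
grip_force: 40.0
```

Run:
```python
from rig import arm, camrig
from h import *
c,p,d,X=look(arm,'scene','s4');c2,p2,d2,X2=look(arm,'side','s5')
cv2.imwrite('pics/both3.png',cv2.resize(np.hstack([p[180:300,100:220],p2[180:300,280:400]])[...,::-1],None,fx=3,fy=3))
```

```text
(no output)
```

View pics/both3.png

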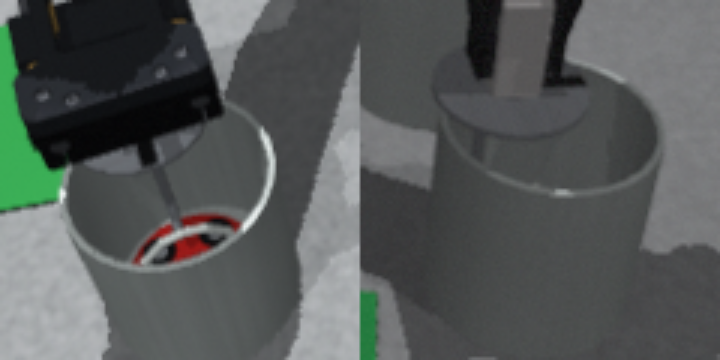

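Scene view (left): the shank goes down behind the white loop at about (175,225), no contact. Moving through the loop.

>>> hand_motion(steps=[[0, [0.002, 0.007, 0], 0], [0, [0.002, 0.014, 0], 0], [0, [0.002, 0.021, 0], 0], [0, [0.002, 0.0265, 0], 0], [0, [0.002, 0.0265, 0], 0]])

```text
time_s: 9.88
position: [0.6452, -0.1982, 0.172]
eef_rot: [-2.221, -2.222, 0.0]
wrist_force: [0.0, -0.7, -1.6]
finger_gap: 0.024
grip_force: 40.0
```

>>> hand_motion(steps=[[0, [0, 0, -0.005], 0], [0, [0, 0, -0.01], 0], [0, [0, 0, -0.015], 0], [0, [0, 0, -0.02], 0], [0, [0, 0, -0.025], 0], [0, [0, 0, -0.03], 0], [0, [0, 0, -0.035], 0], [0, [0, 0, -0.035], 0]])

```text
time_s: 10.88
position: [0.6449, -0.1983, 0.2076]
eef_rot: [2.221, 2.221, 0.001]
wrist_force: [0.3, -0.3, -3.4]
finger_gap: 0.0233
grip_force: 40.0
```

>>> hand_motion(steps=[[0, [0, 0, -0.008], 0], [0, [0, 0, -0.02], 0], [0, [0, 0, -0.032], 0], [0, [0, 0, -0.044], 0], [0, [0, 0, -0.056], 0], [0, [0, 0, -0.068], 0], [0, [0, 0, -0.08], 0], [0, [0, 0, -0.092], 0], [0, [0, 0, -0.104], 0], [0, [0, 0, -0.116], 0], [0, [0, 0, -0.124], 0], [0, [0, 0, -0.127], 0]])

```text
time_s: 12.38
position: [0.6448, -0.1984, 0.3348]
eef_rot: [2.221, 2.221, 0.001]
wrist_force: [-0.5, -0.4, -3.8]
finger_gap: 0.0236
grip_force: 40.0
```

Run:
```python
from rig import arm, camrig
from h import *
c,p,d,X=look(arm,'scene','s6');c2,p2,d2,X2=look(arm,'side','s7')
cv2.imwrite('pics/both4.png',cv2.resize(np.hstack([p[100:300,60:300],p2[60:260,240:480]])[...,::-1],None,fx=1.6,fy=1.6))
for c,p,d,X in((c,p,d,X),(c2,p2,d2,X2)):
    H,S,V=cv2.split(cv2.cvtColor(p,cv2.COLOR_RGB2HSV));q=X[(S>150)&((H<8)|(H>172))&(d>0)];print(len(q),q.min(0).round(3),q.max(0).round(3))
```

```text
1505 [ 0.612 -0.239  0.145] [ 0.687 -0.161  0.201]
1323 [ 0.604 -0.242  0.098] [ 0.693 -0.164  0.179]
```

View pics/both4.png

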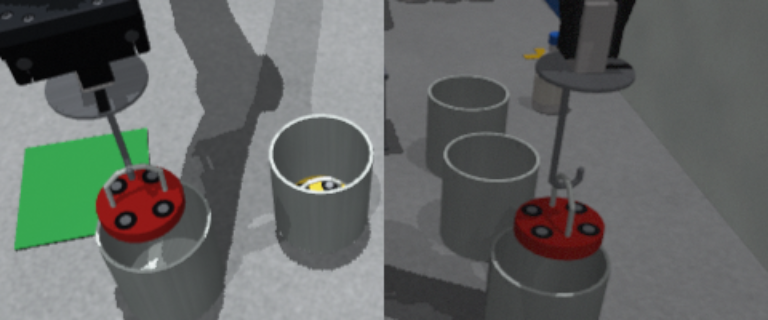

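Side view (right): the loop hangs in the hook's bend at (562,185), the holder clear above the rim. Carrying smoothly to the mat.

>>> hand_motion(steps=[[0, [-0.001, -0.003, 0], 0], [0, [-0.004, -0.012, 0], 0], [0, [-0.01, -0.026, 0], 0], [0, [-0.017, -0.045, 0], 0], [0, [-0.025, -0.067, 0], 0], [0, [-0.034, -0.09, 0], 0], [0, [-0.042, -0.113, 0], 0], [0, [-0.05, -0.135, 0], 0], [0, [-0.057, -0.154, 0], 0], [0, [-0.063, -0.168, 0], 0], [0, [-0.066, -0.177, 0], 0], [0, [-0.067, -0.18, 0], 0]])

```text
time_s: 13.98
position: [0.4645, -0.2654, 0.3343]
eef_rot: [2.221, 2.221, 0.001]
wrist_force: [0.5, 0.8, -3.1]
finger_gap: 0.0234
grip_force: 40.0
```

>>> hand_motion(steps=[[0, [0, 0, 0], 0], [0, [0, 0, 0.01], 0], [0, [0, 0, 0.03], 0], [0, [0, 0, 0.05], 0], [0, [0, 0, 0.07], 0], [0, [0, 0, 0.085], 0], [0, [0, 0, 0.095], 0], [0, [0, 0, 0.1], 0], [0, [0, 0, 0.1], 0], [0, [0, 0, 0.1], 0]])

```text
time_s: 15.22
position: [0.4651, -0.2655, 0.2348]
eef_rot: [2.221, 2.221, 0.001]
wrist_force: [-0.1, -0.8, -3.2]
finger_gap: 0.0234
grip_force: 40.0
```

Run:
```python
from rig import arm, camrig
from h import *
for n in('scene','side'):
    c,p,d,X=look(arm,n,'t'+n)
    H,S,V=cv2.split(cv2.cvtColor(p,cv2.COLOR_RGB2HSV));m=(S>150)&((H<8)|(H>172))&(d>0);q=X[m];print(len(q),q.min(0).round(3),q.max(0).round(3))
```

```text
915 [ 0.362 -0.305 -0.002] [ 0.508 -0.228  0.097]
1580 [ 0.426 -0.308  0.003] [ 0.503 -0.233  0.089]
```

>>> hand_motion(steps=[[0, [0, 0, 0.008], 0], [0, [0, 0, 0.018], 0], [0, [0, 0, 0.026], 0], [0, [0, 0, 0.031], 0], [0, [0, 0, 0.033], 0], [0, [0, 0, 0.035], 0], [0, [0, 0, 0.037], 0], [0, [0, 0, 0.039], 0], [0, [0, 0, 0.041], 0], [0, [0, 0, 0.043], 0], [0, [0, 0, 0.045], 0], [0, [0, 0, 0.047], 0]])

```text
time_s: 16.82
position: [0.4648, -0.2652, 0.1871]
eef_rot: [-2.221, -2.222, -0.0]
wrist_force: [-1.1, 0.1, -2.7]
finger_gap: 0.0235
grip_force: 40.0
```

>>> hand_motion(steps=[[0, [0, 0, 0.003], 0], [0, [0, 0, 0.007], 0], [0, [0, 0, 0.011], 0], [0, [0, 0, 0.014], 0], [0, [0, 0, 0.0155], 0], [0, [0, 0, 0.0155], 0]])

```text
time_s: 17.58
position: [0.4647, -0.2652, 0.1716]
eef_rot: [-2.221, -2.221, 0.0]
wrist_force: [-0.1, 1.2, -1.6]
finger_gap: 0.0237
grip_force: 40.0
```

Run:
```python
from rig import arm, camrig
from h import *
I=[]
for n in('scene','side'):
    c,p,d,X=look(arm,n,'u'+n)
    H,S,V=cv2.split(cv2.cvtColor(p,cv2.COLOR_RGB2HSV));m=(S>150)&((H<8)|(H>172))&(d>0)&(X[...,2]>.01);q=X[m];print(len(q),q.min(0).round(3),q.max(0).round(3));v,u=np.where(m);cu,cv_=int(np.median(u)),int(np.median(v));I.append(cv2.resize(p[max(cv_-75,0):max(cv_-75,0)+120,max(cu-60,0):max(cu-60,0)+120],(400,400)))
cv2.imwrite('pics/both5.png',np.hstack(I)[...,::-1])
```

```text
778 [ 0.429 -0.305  0.01 ] [ 0.508 -0.227  0.059]
1365 [ 0.426 -0.308  0.01 ] [ 0.504 -0.229  0.051]
```

View pics/both5.png

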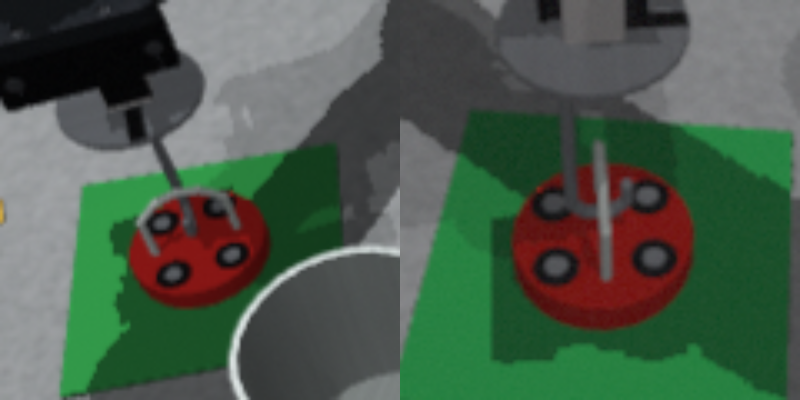

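Side view (right): the holder stands flat on the mat's middle, the hook's tip through the loop and free of the wire. Backing out along -x, then up.

>>> hand_motion(steps=[[0, [0, -0.007, 0], 0], [0, [0, -0.014, 0], 0], [0, [0, -0.021, 0], 0], [0, [0, -0.028, 0], 0], [0, [0, -0.03, 0], 0], [0, [0, -0.03, 0], 0], [0, [0, -0.03, -0.03], 0], [0, [0, -0.03, -0.08], 0], [0, [0, -0.03, -0.12], 0], [0, [0, -0.03, -0.14], 0], [0, [0, -0.03, -0.14], 0]])

```text
time_s: 19.05
position: [0.4357, -0.2657, 0.3131]
eef_rot: [2.219, 2.22, 0.003]
wrist_force: [0.2, -0.1, -2.9]
finger_gap: 0.0239
grip_force: 40.0
```

Run:
```python
from rig import arm, camrig
from scipy.spatial.transform import Rotation as R
from h import *
s=arm.state();M=R.from_rotvec(s['eef_rot']).as_matrix();print(s['position'],M.round(4))
print('to go',(M.T@(np.array([.4634,.2583,.311])-s['position'])).round(4),s['joints'].round(2))
c,p,d,X=look(arm,'side')
H,S,V=cv2.split(cv2.cvtColor(p,cv2.COLOR_RGB2HSV));m=(S>150)&((H<8)|(H>172))&(d>0)&(X[...,2]>.01);q=X[m];print(len(q),q.min(0).round(3),q.max(0).round(3))
```

```text
[ 0.43565075 -0.26567727  0.31305081] [[-4.0e-04  1.0e+00  3.6e-03]
 [ 1.0e+00  4.0e-04 -9.0e-04]
 [-9.0e-04  3.6e-03 -1.0e+00]]
to go [0.524  0.028  0.0017] [-0.15  0.14  0.7   1.85 -0.1   1.18  0.58]
1478 [ 0.426 -0.308  0.01 ] [ 0.504 -0.23   0.047]
```

Converted, -0.269 rad / 4 = -0.0673.

>>> hand_motion(steps=[[0, [0.03, 0.015, 0], -0.0075], [0, [0.08, 0.035, 0], -0.02], [0, [0.14, 0.055, 0], -0.0325], [0, [0.2, 0.065, 0], -0.045], [0, [0.26, 0.07, 0], -0.055], [0, [0.32, 0.065, 0], -0.0625], [0, [0.38, 0.055, 0], -0.0673], [0, [0.44, 0.042, 0], -0.0673], [0, [0.49, 0.032, 0], -0.0673], [0, [0.515, 0.028, 0], -0.0673], [0, [0.524, 0.028, 0], -0.0673], [0, [0.524, 0.028, 0], -0.0673]])

```text
time_s: 20.6
position: [0.4627, 0.258, 0.3106]
eef_rot: [-1.904, -2.499, 0.004]
wrist_force: [-0.2, -0.1, -1.6]
finger_gap: 0.0241
grip_force: 40.0
```

Run:
```python
from rig import arm, camrig
from scipy.spatial.transform import Rotation as R
from h import *
camrig.read_camera('side');s=arm.state();M=R.from_rotvec(s['eef_rot']).as_matrix();print(M.round(4))
print(s['position'],'to go',(M.T@(np.array([.4634,.2583,.1595])-s['position'])).round(4),'yaw',np.degrees(np.arctan2(M[1,1],M[0,1])))
```

```text
[[-0.2639  0.9645 -0.001 ]
 [ 0.9645  0.2639 -0.0016]
 [-0.0013 -0.0014 -1.    ]]
[0.46306574 0.25718594 0.31095226] to go [0.0012 0.0008 0.1514] yaw 15.303581435457186
```

>>> hand_motion(steps=[[0, [0.001, 0.001, 0.02], 0], [0, [0.001, 0.001, 0.05], 0], [0, [0.001, 0.001, 0.08], 0], [0, [0.001, 0.001, 0.11], 0], [0, [0.001, 0.001, 0.13], 0], [0, [0.001, 0.001, 0.142], 0], [0, [0.001, 0.001, 0.147], 0], [0, [0.001, 0.001, 0.15], 0], [0, [0.001, 0.001, 0.152], 0], [0, [0.001, 0.001, 0.152], 0]])

```text
time_s: 21.9
position: [0.4636, 0.2601, 0.1601]
eef_rot: [1.903, 2.499, 0.001]
wrist_force: [0.7, 0.3, -2.3]
finger_gap: 0.0237
grip_force: 40.0
```

>>> hand_motion(steps=[[0, [0, 0, 0.001], 0], [0, [0, 0, 0.0015], 0], [0, [0, 0, 0.0015], 0]])

```text
time_s: 22.28
position: [0.4635, 0.2601, 0.1587]
eef_rot: [-1.903, -2.499, -0.001]
wrist_force: [-0.3, -0.9, 1.7]
finger_gap: 0.0234
grip_force: 40.0
```

Run:
```python
from rig import arm, camrig
import numpy as np
f=[]
for _ in range(6): camrig.read_camera('side');s=arm.state();f.append([*s['wrist_force'],s['position'][2]])
print(np.mean(f,0))
```

```text
[-1.61080808 -0.41734702  4.13525627  0.15870009]
```

>>> hand_motion(steps=[[0, [0, 0, -0.0005], 0], [0.087, [0, 0, -0.0005], 0], [0.087, [0, 0, -0.0005], 0], [0.087, [0, 0, -0.0005], 0], [0.087, [0, 0, -0.0005], 0], [0.087, [0, 0, -0.0005], 0], [0.087, [0, 0, -0.0005], 0], [0.087, [0, 0, -0.0005], 0], [0.087, [0, 0, -0.02], 0], [0.087, [0, 0, -0.06], 0], [0.087, [0, 0, -0.1], 0], [0.087, [0, 0, -0.12], 0]])

```text
time_s: 24.08
position: [0.4642, 0.2603, 0.2807]
eef_rot: [1.903, 2.498, 0.006]
wrist_force: [0.5, -0.2, 0.3]
finger_gap: 0.0869
grip_force: 0.0
```

>>> hand_motion(steps=[[0.087, [0, 0, -0.14], 0], [0.087, [0, 0, -0.14], 0], [0.087, [0, 0, -0.14], 0], [0.087, [0, 0, -0.14], 0]])

```text
time_s: 24.58
position: [0.4636, 0.26, 0.4187]
eef_rot: [1.903, 2.499, 0.003]
wrist_force: [0.3, -0.7, -1.1]
finger_gap: 0.0868
grip_force: 0.0
```

```bash
python3 - <<'E'
from rig import arm, camrig
from h import *
c,p,d,X=look(arm,'scene','v1');c2,p2,d2,X2=look(arm,'side','v2')
cv2.imwrite('pics/both6.png',cv2.resize(np.hstack([p[50:290,50:410],p2[50:290,0:0],p2[60:300,150:350]])[...,::-1],None,fx=1.4,fy=1.4))
cv2.imwrite('pics/both6.png',cv2.resize(np.hstack([p[40:384],p2[40:384]])[...,::-1],(800,270)))
H,S,V=cv2.split(cv2.cvtColor(p2,cv2.COLOR_RGB2HSV));m=(S>150)&((H<8)|(H>172))&(d2>0)&(X2[...,2]>.01);q=X2[m];print(len(q),q.min(0).round(3),q.max(0).round(3))
c,p,d,X=look(arm,'wrist');roi=np.hypot(X[...,0]-.463,X[...,1]-.256)<.05
for zz,lo,hi in((.183,.176,.19),(.129,.1275,.133)):
    m=roi&(X[...,2]>lo)&(X[...,2]<hi)
    k=max(cv2.findContours(m.astype('u1'),0,2)[0],key=cv2.contourArea)
    Q=ray(c,k[:,0,0],k[:,0,1],zz)
    print(zz,m.sum(),cv2.minAreaRect((Q[:,:2]*1000).astype('f4')),X[m][:,2].mean())
E
```

```text
1486 [ 0.426 -0.308  0.01 ] [ 0.504 -0.23   0.048]
0.183 403 ((463.66455078125, 259.16192626953125), (22.871726989746094, 24.372360229492188), 15.466095924377441) 0.18204452200018756
0.129 1581 ((464.3769226074219, 258.88787841796875), (73.44210052490234, 74.0036849975586), 15.472033500671387) 0.1286086592418986
```

View pics/both6.png

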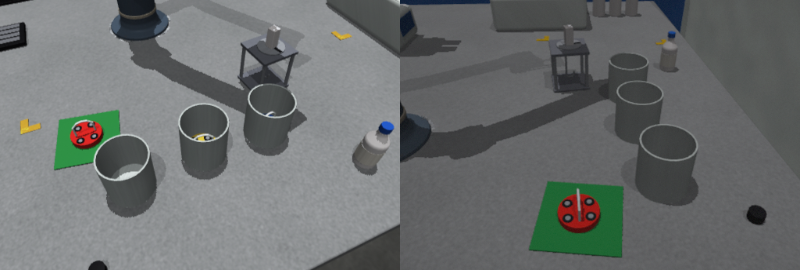

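The holder stands upright in the middle of the mat, at (578,212) in the side view. The hook hangs in its stand with the disc at its old height, and the robot is clear of everything.

```bash
python3 -c "
from rig import arm, camrig
print(arm.finish_job())"
```

```text
the job is handed in; nothing more can be done
None
```

The job is handed in at about 25 s of the 61 s allowed: the red holder stands upright and unhooked in the middle of the green mat, the hook is back in its stand, and I saw no sign of the gripper touching the holder.

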